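# Slide the blue aerosol can into its stall

### The arm

A 6-joint arm with a two-finger parallel gripper is mounted at the origin on a cart in front of the work surface, level with it; the furniture and walls round the work are solid. World frame = base frame: x ahead of the robot, y to its left, z up, the work surface at z = 0. Lengths are in mm, angles in rad, forces in N, time in s.
With the tool pointing down it reaches from about 350 to 875 mm from the base axis. Payload 4.2 kg.
Tool frame: the origin (TCP) lies between the finger pads; the fingertips stand 14 mm ahead of it and the grasp point (between the pads) lies 5 mm behind it; z points along the fingers, y is the line along which they close (so a half turn about z gives the same grasp; the last joint's range is limited). The gripper opens to 85 mm and grips with 20 to 120 N. Pads are 22 mm wide; open, the fingers measure 114 mm over their backs; the gripper's body (76 mm by 85 mm) begins 54 mm behind the grasp point. The pads swing forward as they close: fully open they stand 13 mm farther back than shut.
Start: joints at [1.585, 0.385, 0.008, 0, -1.194, -0.259], TCP at [151.445, 606.353, 245.312] pointing down, gripper open.
Joint ranges: [-3.14, 3.14], [-1.21, 2.06], [-1.07, 1.41], [-3.16, 2.05], [-2.99, -0.16], [-3.1, 3.1]. Speed limits (rad/s): [2.79, 2.79, 3.14, 3.14, 3.14, 3.14].

### API

Orientations are given as a unit quaternion [x, y, z, w].
In Python, from bench import * gives the robot as it stands.
- The arm moves only by the tool carry_out, never from a script. Its argument "motion" is a list of rows, each a list of 7 numbers: the turn, a rotation vector about the tool's x, y, z in rad, then the shift along the tool's x, y, z in mm, then the opening, from -1 (shut) to 1 (fully open), so that 0 is half open. A call has 1 to 5 rows; each row is the pose to reach, as a shift and turn from the pose commanded when the call began, along the tool's axes at that moment; what a row does not reach only later rows make up. A row lasts 1/8 s, in which the tool goes at most 62.5 mm and 10.7 degrees, less where a joint would pass 70% of its speed; a pose out of reach is approached as far as the arm can. A call with a gripper value outside its range is refused whole. The fingers move at their own pace and stop on an object; the grip force is fixed at half the most. Time passes only in rows, so rows that repeat a pose let the fingers close. It gives the time, the measured TCP pose, the force, the opening and the grip force at its end, in the units of the state.
- read_state(): the state, without advancing time (a new reading comes with each control period).
- get_image(name): name is "scene" or "side" or "wrist"; returns a dict with "color" (384x512x3 uint8, blue, green, red), "mtx" (3x3 intrinsics, pixels), "k1" (the pictures are not rectified: a ray, as slopes to the right and down, at radius r is drawn at 1 + k1 r^2 times it, then the intrinsics apply), "position" and "orientation" of the camera in the world. Camera axes: x right, y down, z forward; pixel columns grow to the right and rows downward; lengths in mm; the calibration is good to about 2 mm. A picture is of the moment at which its call begins. There is no depth.
- job_done(): hands the job in; it is judged then, once.
The state is a dict: "clock": time; "joints": joint angles; "joint_vel": joint speeds; "joint_efforts": joint torques, N m; "position": TCP position; "ee_rot": TCP orientation; "contact_force": force on the tool from outside, world axes, zero at the start; "wrist_torque": the same for the moment, N m; "gripper_width": finger opening in mm; "grasp_force": force on a finger pad.
Only numpy, scipy, OpenCV 4.12 (cv2) and the standard library are available. Lean on these libraries where they do the work, as an engineer would, in place of code of your own. Each camera call takes 0.05 s, during which the arm holds its last target. There are 200 camera calls.

### The job

The blue aerosol can is standing loose on the bench plate. Push it low on its body with the fingertips so that it slides, standing upright all the way, into the mouth of the yellow three-sided stall and fully home against the stall's back wall, then back away. Never take it between the fingers or lift it, do not let it rock or tip over, and leave the red can, the jar, the mug and the nut where they are.

Things in the scene. Friction and masses are not known exactly. Their poses are not given: they have to be found in the camera images.
- blue_can: loose aerosol can, blue body with red cap, standing upright: round, 57 mm diameter for the lower 168 mm, cap 44 mm diameter up to 200 mm; about 0.33 kg (varies 0.7 to 1.4 times). Origin at the centre of its underside, z up along the can. It tips if pushed much higher than about 30 mm above its base.
- stall: fixed yellow stall, open above; walls 28 mm high, 4 thick. Origin on the plate where the can's centre belongs; x runs from the open mouth to the back wall (inner face x=+29 mm), y across, z up. Side walls' inner faces at y=+-37, from the back wall to x=-14, then lips flare out 34 degrees to x=-30. A can that is home sticks out at the mouth. The mouth faces the robot's left. Low feet outside reach y=+-60 and x=+52.
- plate: fixed flat pale, near-white metal bench plate, 430 x 520 x 6 mm, on which everything here stands; origin at the centre of its underside, its top is at z = 0.006 m. Always in the same place.
- red_can: bystander: loose aerosol can, red body with grey cap, 65 mm diameter, 200 mm tall, standing; origin at the centre of its underside
- jar: bystander: loose blue jar with white lid, 78 mm diameter, 74 mm tall; origin at the centre of its underside
- tea_mug: bystander: loose white enamel mug, 83 mm diameter, 80 mm tall, 111 mm long over its handle; origin within its underside, 14 mm from the mug's axis towards the handle
- nut: bystander: loose dark hex nut, 27 mm across, 13 mm tall; origin at the centre of its underside

How it is judged (in metres and radians):
At the end, for the whole second after the job is handed in: The blue can stands upright (within 0.05 rad) and at rest on the plate between the stall's side walls, touching the back wall or within 6 mm of it, and the red can, jar, mug and nut are each within 20 mm of where they stood (x of blue_can in the frame of stall between -0.006 and 0.006 m and y of blue_can in the frame of stall between -0.012 and 0.012 m and z of blue_can in the frame of stall below 0.004 m and angle between blue_can's own z axis and vertical below 0.05 rad and linear speed of blue_can below 0.02 m/s and distance of each of red_can, jar, tea_mug, nut from where it was at the start of the episode below 0.02 m).
It fails at once if the blue can is rocked by more than 0.2 rad (angle between blue_can's own z axis and vertical above 0.2 rad).
It fails at once if the blue can is lifted off the plate (its underside more than 12 mm up) (height (world z) of blue_can above 0.018 m).
It fails at once if the blue can is taken between the fingers (the grasp point comes within 20 mm of the can's axis while the fingers touch it) (horizontal distance between the grasp point and blue_can below 0.02 m and contact force between the fingers and blue_can above 0.5 N).
It fails at once if the fingers push the blue can high on its body (grasp point more than 80 mm up) (height (world z) of the grasp point above 0.086 m and contact force between the fingers and blue_can above 0.5 N).
It fails at once if the red can, jar, mug or nut is moved more than 20 mm (distance of any of red_can, jar, tea_mug, nut from where it was at the start of the episode above 0.02 m).
It also fails if it takes over 58 s, if anything falls off the work surface, if the arm or the gripper's body presses on something with over 40 N, if the wrist force passes 120 N, or if a joint passes its speed limit or range.

## Working session

There is one attempt and no reset: what is moved stays moved. The work goes in short steps, Python scripts to look and compute and a tool call to move; the robot and the scene stay as the last step left them, time stands still between calls to the robot, and variables do not carry over. Pictures are saved under pics/ and viewed, at most 10 in all, crops included, and the job is handed in when it is done.

Besides the shell and the picture viewer there is one more tool, called after "Call:" as name(argument=value, ...) on one line, values as JSON. carry_out: Moves the arm, as the interface text tells. Its arguments: {"type":"object","properties":{"motion":{"type":"array"}},"required":["motion"]}

```bash
mkdir -p pics; cat > h.py <<'E'
from bench import *
import numpy as np, cv2
from scipy.spatial.transform import Rotation as R
def ray(im,u,v):
    K=np.array(im["mtx"]);k=im["k1"]
    d=np.array([(u-K[0,2])/K[0,0],(v-K[1,2])/K[1,1]]);s=d.copy()
    for _ in range(20): s=d/(1+k*(s@s))
    return np.array(im["position"]),R.from_quat(im["orientation"]).apply([s[0],s[1],1])
def onz(im,u,v,z):
    p,d=ray(im,u,v);return p+d*(z-p[2])/d[2]
def proj(im,P):
    q=R.from_quat(im["orientation"]).inv().apply(np.array(P,float)-im["position"]);s=q[:2]/q[2]
    s=s*(1+im["k1"]*(s@s));K=np.array(im["mtx"]);return K[0,0]*s[0]+K[0,2],K[1,1]*s[1]+K[1,2]
E
python3 - <<'E'
from h import *
a=[]
for n in("scene","side"):
    im=get_image(n);np.save(f"pics/{n}0.npy",im,allow_pickle=True);a.append(im["color"]);print(n,im["position"],im["orientation"],im["mtx"],im["k1"])
cv2.imwrite("pics/s0.png",a[0]);cv2.imwrite("pics/d0.png",a[1]);print(read_state())
E
```

```text
scene [ 138.49268097 -279.98730393  673.81654077] [ 0.84757273 -0.39284292  0.15078905 -0.32335364] [[366.86278492   0.         245.67541172]
 [  0.         366.86278492 196.5615379 ]
 [  0.           0.           1.        ]] -0.1153033679818254
side [240.08649508 632.82400433 589.1850225 ] [-0.23848702  0.88172606 -0.39141179  0.11171348] [[378.68629085   0.         254.62866139]
 [  0.         378.68629085 190.85873198]
 [  0.           0.           1.        ]] -0.02605211411431767
{'clock': 0.1, 'joints': array([ 1.58457903e+00,  3.85492736e-01,  6.74149647e-03, -4.49064955e-04,
       -1.19401314e+00, -2.58598707e-01]), 'joint_vel': array([-0.00269669, -0.00258363,  0.00284718,  0.00106241, -0.00135022,
        0.0003149 ]), 'joint_efforts': array([-4.25921089e-04, -3.93318343e+01,  1.88929492e+01,  4.19788286e+00,
       -2.58589200e-03,  4.12649072e-06]), 'position': array([151.34555636, 605.87568382, 244.31275577]), 'ee_rot': array([ 9.92506873e-01, -1.22184680e-01, -7.31670934e-05,  1.00324906e-03]), 'contact_force': array([-0.24638399,  0.05862705,  0.62239941]), 'wrist_torque': array([ 0.00149305,  0.01226443, -0.00791255]), 'grasp_force': 0.0, 'gripper_width': 85.43428935240817}
```

View pics/s0.png

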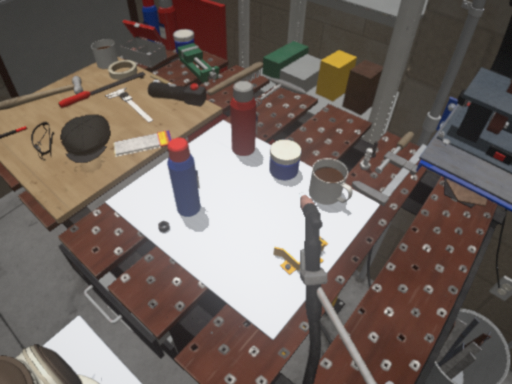

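View pics/d0.png

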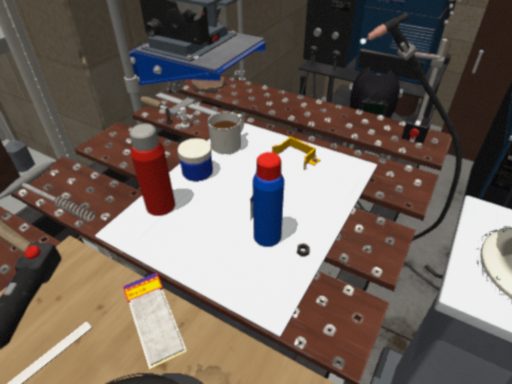

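The scene view shows the blue can with its base near (187,212). The stall is around (300,258), partly behind the torch, and the nut is at (164,226). In the side view the can's base is near (267,243), the stall spans (275–318,138–163), and the nut is at (303,249).

```bash
python3 - <<'E'
from h import *
S=np.load("pics/scene0.npy",allow_pickle=True).item();D=np.load("pics/side0.npy",allow_pickle=True).item()
def tri(u1,u2):
    p,d=ray(S,*u1);q,e=ray(D,*u2);d/=np.linalg.norm(d);e/=np.linalg.norm(e)
    t=np.linalg.lstsq(np.c_[d,-e],q-p,rcond=None)[0];a=p+d*t[0];b=q+e*t[1];return ((a+b)/2).round(),round(np.linalg.norm(a-b),1)
print("torch tip",tri((308,200),(364,42)),"neck",tri((312,215),(395,25)),tri((318,275),(420,75)))
print("cap top",tri((177,144),(268,160)))
for n,im in(("S",S),("D",D)):
    h=cv2.cvtColor(im["color"],cv2.COLOR_BGR2HSV)
    m=cv2.inRange(h,(105,110,40),(130,255,255));k,l,st,c=cv2.connectedComponentsWithStats(m)
    for i in range(1,k):
        if st[i,4]>300:
            print(n,"blue",st[i])
            ys,xs=np.where(l==i);
            if st[i,3]>50:
                b=ys.max();print("bottom",b,xs[ys>=b-1].mean(),onz(im,xs[ys>=b-1].mean(),b+1,6).round())
                # side edges low: tangent rays on plate
    m=cv2.inRange(h,(18,120,100),(32,255,255));k,l,st,c=cv2.connectedComponentsWithStats(m)
    for i in range(1,k):
        if st[i,4]>15: print(n,"yel",st[i],onz(im,*c[i],6).round())
    print([ (x,proj(im,x)) for x in [(*onz(im,0,0,6),)]][:0])
print("nut",onz(S,164,227,12).round(),onz(D,303,250,12).round())
print("mug",onz(S,327,202,6).round(),onz(D,226,152,6).round(),"jar",onz(S,285,178,6).round(),onz(D,197,179,6).round(),"red",onz(S,244,154,6).round(),onz(D,160,213,6).round())
for nm,c in(("tl",(115,195)),("top",(226,122)),("bot",(275,336))): print(nm,onz(S,*c,6).round())
cv2.imwrite("pics/crop.png",np.hstack([cv2.resize(D["color"][125:180,260:335],None,fx=7,fy=7,interpolation=2)[:,:],cv2.resize(S["color"][230:285,260:298],None,fx=7,fy=7,interpolation=2)]))
E
```

```text
torch tip (array([ 441., -135.,  304.]), np.float64(0.4)) neck (array([ 395., -165.,  337.]), np.float64(3.4)) (array([ 351., -197.,  250.]), np.float64(58.1))
cap top (array([481., 187., 202.]), np.float64(2.0))
S blue [418 160  94  51 413]
bottom 210 509.0 [ 989. -435.    6.]
S yel [317  50  40  50 877] [1262.  244.    6.]
S yel [158 131   9  14  82] [613. 436.   6.]
S yel [320 239   7   7  23] [ 602. -113.    6.]
S yel [284 251  16  13  22] [525. -82.   6.]
S yel [281 261  15  13  70] [501. -91.   6.]
[]
D blue [ 130   42  135   43 1841]
D blue [180 157  32  24 479]
D blue [ 252  175   32   71 1845]
bottom 245 267.0 [470. 206.   6.]
D yel [273 136  47  29 448] [ 561. -122.    6.]
D yel [126 278  35  22 330] [616. 404.   6.]
[]
nut [401. 183.  12.] [403. 184.  12.]
mug [709. -57.   6.] [716. -16.   6.] jar [709.  69.   6.] [716. 109.   6.] red [711. 209.   6.] [717. 242.   6.]
tl [389. 356.   6.]
top [786. 344.   6.]
bot [ 366. -160.    6.]
```

View pics/crop.png

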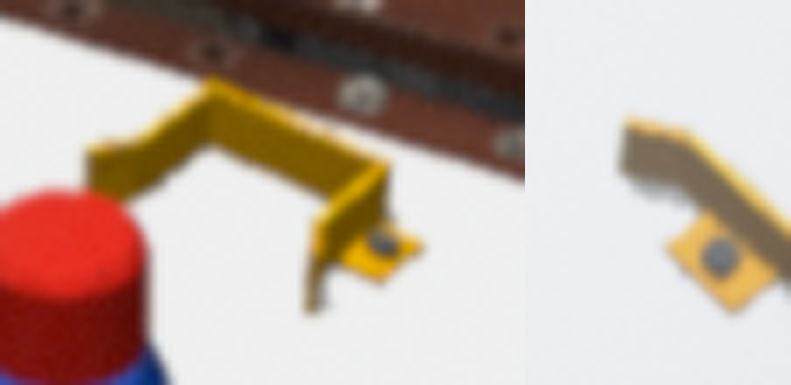

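```bash
python3 - <<'E'
from h import *
S=np.load("pics/scene0.npy",allow_pickle=True).item();D=np.load("pics/side0.npy",allow_pickle=True).item()
P={k:onz(D,260+x/7,125+y/7,z)[:2] for k,(x,y,z) in dict(bl=(210,82,34),br=(388,166,34),bendR=(320,222,34),bendL=(145,142,34),ilb=(212,147,6),irb=(335,196,6),lipL=(90,150,34)).items()}
P["S_lipEnd"]=onz(S,260+100/7,230+120/7,34)[:2];P["S_bend"]=onz(S,260+160/7,230+135/7,34)[:2]
for k in P: print(k,P[k].round(1))
d=P["br"]-P["bl"];print(np.linalg.norm(d))
n=np.array([d[1],-d[0]])/np.linalg.norm(d); n*=np.sign(-n[1]);print("x axis",n,np.degrees(np.arctan2(*n[::-1])))
print("origin",(P["br"]+P["bl"])/2-33*n)
for s in("R","L"):
    e=P["b"+s.lower()]-P["bend"+s];print(s,np.linalg.norm(e),e/np.linalg.norm(e))
for im in(S,D):
    h=cv2.cvtColor(im["color"],cv2.COLOR_BGR2HSV)
    m=cv2.inRange(h,(110,100,30),(130,255,255))
    if im is S: m[:,:160]=0;m[:,210:]=0;m[:120]=0
    else: m[:,:240]=0;m[:,300:]=0;m[:170]=0
    ys,xs=np.where(m>0);b=ys.max();r=[(y,xs[ys==y].min(),xs[ys==y].max()) for y in range(b-14,b+1,2)];print(b,r)
    # tangent rays low on the body: near bottom use bottommost pixel
    i=ys>=b-1;q=onz(im,xs[i].mean(),b+.8,6);v=(q-im["position"])[:2];v/=np.linalg.norm(v);print("can",q[:2]+28.5*v)
    t=(177,144) if im is S else (268.5,159.5);print("cap",onz(im,*t,206))
E
```

```text
bl [ 585.9 -123.7]
br [ 507.  -107.3]
bendR [514. -65.]
bendL [589.  -77.4]
ilb [ 583.1 -122.9]
irb [ 529.7 -117.5]
lipL [603.9 -63.2]
S_lipEnd [506.4 -48.3]
S_bend [513.7 -65.2]
80.64998256105686
x axis [-0.20226355 -0.97933113] -101.66935645978565
origin [553.1201703  -83.17726582]
R 42.92147286483658 [-0.16429892 -0.9864106 ]
L 46.317218344207774 [-0.06711538 -0.99774522]Traceback (most recent call last):
  File "<stdin>", line 16, in <module>
    return umr_minimum(a, axis, None, out, keepdims, initial, where)
ValueError: zero-size array to reduction operation minimum which has no identity
```

```bash
cat >> h.py <<'E'
def delta(x,y,z,yaw,tilt=.6):
    s=read_state();r=R.from_quat(s["ee_rot"]);a=np.radians(yaw)
    # tool x=(cos a,sin a,0), z down, then tilt about tool y
    B=R.from_matrix(np.array([[np.cos(a),np.sin(a),0],[np.sin(a),-np.cos(a),0],[0,0,-1]]).T.T)*R.from_rotvec([0,tilt,0])
    print("turn",(r.inv()*B).as_rotvec().round(3),"shift",r.inv().apply(np.array([x,y,z])-s["position"]).round(1))
def st():
    s=read_state();print(round(s["clock"],2),s["position"].round(1),"F",s["contact_force"].round(1),"w",round(s["gripper_width"],1),s["joints"].round(2),R.from_quat(s["ee_rot"]).as_matrix().round(2).tolist())
E
python3 -c "
from h import *
delta(447,250,250,-62)"
```

```text
turn [-0.249  0.563  0.812] shift [373.1 273.6  -5.1]
```

Call:
carry_out(motion=[[-0.05,0.11,0.16,50,37,0,-0.35],[-0.1,0.22,0.32,100,73,0,-0.35],[-0.15,0.34,0.48,150,110,0,-0.35],[-0.2,0.45,0.65,200,147,0,-0.35],[-0.249,0.563,0.812,250,183,0,-0.35]])

```text
clock: 0.72
position: [350.4, 366.6, 245.4]
ee_rot: [0.84, -0.468, 0.236, 0.141]
contact_force: [0.1, 0.9, 0.4]
gripper_width: 27.7
grasp_force: 0.0
```

```bash
python3 -c "
from h import *
st();delta(447,250,250,-62)"
```

```text
0.72 [350.4 366.6 245.4] F [0.1 0.9 0.4] w 27.7 [ 1.33  0.32 -0.34  0.39 -1.35 -0.94] [[0.45, -0.85, 0.26], [-0.72, -0.52, -0.46], [0.53, 0.02, -0.85]]
turn [-0.02   0.043  0.06 ] shift [129.9 -21.3  74.9]
```

Call:
carry_out(motion=[[-0.01,0.02,0.03,43,-7,25,-0.35],[-0.02,0.043,0.06,87,-14,50,-0.35],[-0.02,0.043,0.06,130,-21,75,-0.35],[-0.02,0.043,0.06,130,-21,75,-0.35]])

```text
clock: 1.23
position: [447.2, 248.6, 248.9]
ee_rot: [0.819, -0.492, 0.251, 0.153]
contact_force: [0.1, -0.3, -0.4]
gripper_width: 27.8
grasp_force: 0.0
```

```bash
python3 - <<'E'
from h import *
st();delta(447,250,31,-62)
im=get_image("side");w=get_image("wrist");sc=get_image("scene")
cv2.imwrite("pics/a1.png",cv2.resize(np.hstack([im["color"],sc["color"]]),(800,300)))
E
```

```text
1.23 [447.2 248.6 248.9] F [ 0.1 -0.3 -0.4] w 27.8 [ 1.07  0.27 -0.45  0.52 -1.25 -0.85] [[0.39, -0.88, 0.26], [-0.73, -0.47, -0.5], [0.56, 0.0, -0.83]]
turn [0.003 0.003 0.001] shift [-123.6   -1.3  179.5]
```

View pics/a1.png

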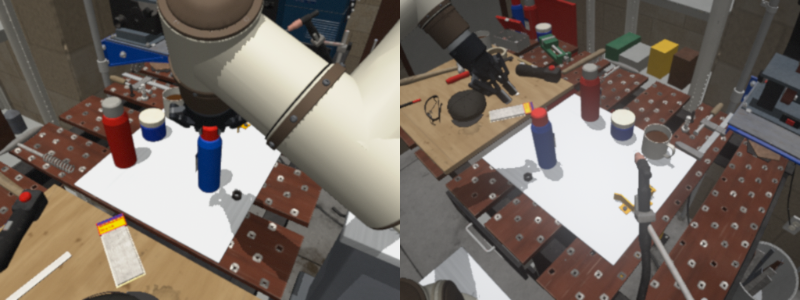

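Call:
carry_out(motion=[[0,0,0,-25,0,36,-0.35],[0,0,0,-50,0,72,-0.35],[0,0,0,-75,0,109,-0.35],[0,0,0,-100,0,145,-0.35],[0,0,0,-100,0,145,-0.35]])

```text
clock: 2.0
position: [444.4, 252.0, 71.1]
ee_rot: [0.821, -0.489, 0.252, 0.155]
contact_force: [-0.3, 0.4, 0.6]
gripper_width: 28.3
grasp_force: 0.0
```

```bash
python3 - <<'E'
from h import *
st();delta(447,250,31,-62)
im=get_image("side");sc=get_image("scene");print(proj(im,(447,250,73)),proj(sc,(447,250,73)))
cv2.imwrite("pics/a2.png",np.hstack([cv2.resize(im["color"][130:330,150:350],None,fx=2,fy=2),cv2.resize(sc["color"][80:280,90:290],None,fx=2,fy=2)]))
E
```

```text
2.0 [444.4 252.   71.1] F [-0.3  0.4  0.6] w 28.3 [ 1.05  0.5  -0.67  0.67 -0.87 -1.12] [[0.4, -0.88, 0.26], [-0.72, -0.47, -0.5], [0.56, 0.01, -0.83]]
turn [ 0.003 -0.     0.009] shift [-20.1  -1.7  34.8]
(np.float64(266.85358616672215), np.float64(243.46178830419456)) (np.float64(155.4574831476323), np.float64(183.25382611602046))
```

View pics/a2.png

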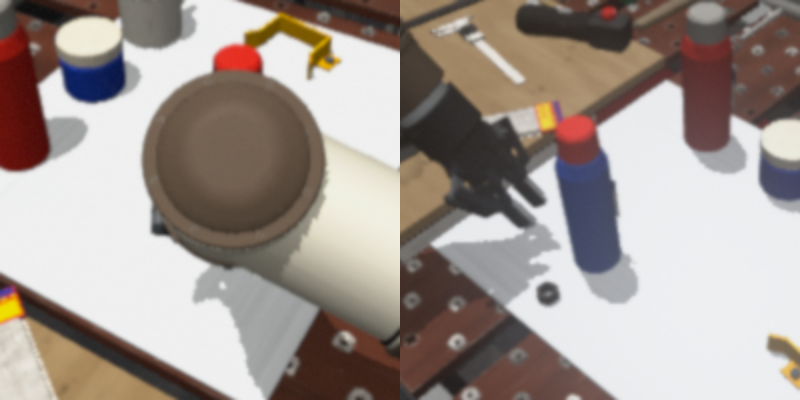

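The fingertips are behind the can at the correct azimuth, and the nut at scene (164,226) is clear of them. Next I lower the tool.

Call:
carry_out(motion=[[0,0,0,-10,-1,18,-0.35],[0,0,0,-20,-2,35,-0.35],[0,0,0,-20,-2,35,-0.35]])

```text
clock: 2.48
position: [449.2, 251.6, 34.1]
ee_rot: [0.821, -0.49, 0.252, 0.151]
contact_force: [0.1, 0.8, 0.4]
gripper_width: 27.9
grasp_force: 0.0
```

```bash
python3 - <<'E'
from h import *
st();delta(461,224,30,-62)
sc=get_image("scene");w=get_image("wrist")["color"]
cv2.imwrite("pics/a3.png",np.hstack([cv2.resize(sc["color"][150:250,120:220],(384,384)),w[:,:400]]))
E
```

```text
2.48 [449.2 251.6  34.1] F [0.1 0.8 0.4] w 27.9 [ 1.03  0.56 -0.71  0.75 -0.79 -1.2 ] [[0.39, -0.88, 0.27], [-0.73, -0.47, -0.49], [0.56, 0.0, -0.83]]
turn [-0.002  0.004  0.004] shift [22.4  2.7 20.2]
```

View pics/a3.png

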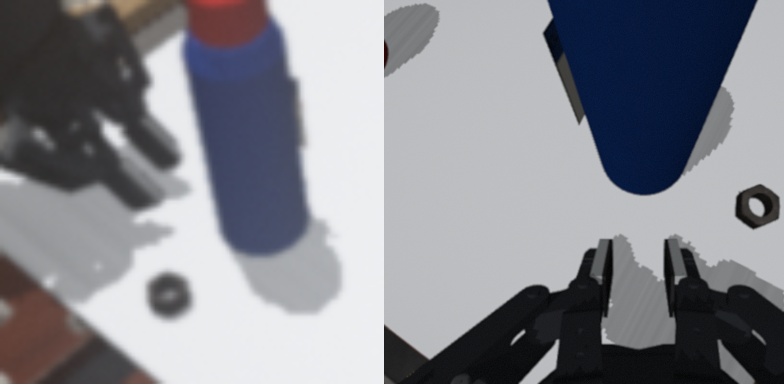

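The wrist view shows the can's base at (643,193), centred ahead of the fingers (gap centre about 640), with the nut well to the right at (757,207). Next I close in.

Call:
carry_out(motion=[[0,0,0,3,0,6,-0.35],[0,0,0,7,0,9,-0.35],[0,0,0,11,0,12,-0.35],[0,0,0,15,0,15,-0.35],[0,0,0,19,0,18,-0.35]])

```text
clock: 3.2
position: [461.2, 227.8, 28.8]
ee_rot: [0.82, -0.49, 0.252, 0.152]
contact_force: [-0.1, -0.2, 0.1]
gripper_width: 28.1
grasp_force: 0.0
```

Call:
carry_out(motion=[[0,0,0,4,0,3,-0.35],[0,0,0,8,0,6,-0.35],[0,0,0,12,0,8,-0.35],[0,0,0,16,0,11,-0.35],[0,0,0,21,0,14,-0.35]])

```text
clock: 3.82
position: [473.2, 206.0, 28.9]
ee_rot: [0.821, -0.49, 0.252, 0.151]
contact_force: [0.2, 1.5, -1.1]
gripper_width: 27.6
grasp_force: 0.9
```

```bash
cat >> h.py <<'E'
def look(f,view=True):
    st();sc=get_image("scene");w=get_image("wrist")["color"]
    h=cv2.cvtColor(sc["color"],cv2.COLOR_BGR2HSV)
    m=cv2.inRange(h,(0,140,90),(8,255,255))|cv2.inRange(h,(172,140,90),(180,255,255))
    m[:, :150]=0;m[:90]=0
    k,l,s,c=cv2.connectedComponentsWithStats(m)
    for i in range(1,k):
        if s[i,4]>60: print("red",s[i],c[i],"z190:",onz(sc,*c[i],190).round())
    cv2.imwrite(f,np.hstack([cv2.resize(sc["color"][100:300,140:340],(384,384)),w[:,:400]]))
E
python3 -c "
from h import *
look('pics/a4.png')"
```

```text
3.83 [473.2 206.   28.9] F [ 0.2  1.5 -1.1] w 27.6 [ 0.91  0.55 -0.77  0.88 -0.73 -1.22] [[0.39, -0.88, 0.26], [-0.73, -0.47, -0.49], [0.56, 0.0, -0.83]]
red [230  98  25  13 197] [242.02030457 105.17766497] z190: [679. 187. 190.]
red [177 138  19  15 223] [186.         144.68161435] z190: [499. 183. 190.]
```

View pics/a4.png

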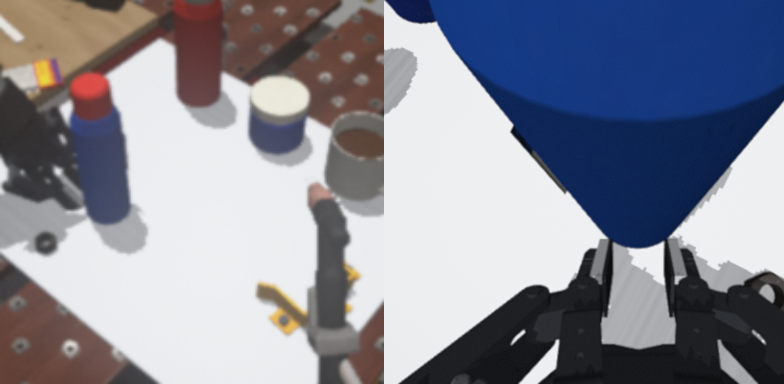

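The wrist view shows both fingertips touching the can's base at about (635,245), centred, with the can upright. Next I push.

Call:
carry_out(motion=[[0,0,0,6,0,4,-0.35],[0,0,0,13,0,9,-0.35],[0,0,0,20,0,13.5,-0.35],[0,0,0,26,0,18,-0.35],[0,0,0,33,0,22.5,-0.35]])

```text
clock: 4.55
position: [492.2, 170.3, 29.0]
ee_rot: [0.821, -0.49, 0.252, 0.151]
contact_force: [-1.3, 2.0, 0.1]
gripper_width: 27.5
grasp_force: 1.0
```

Call:
carry_out(motion=[[0,0,0,6,0,4,-0.35],[0,0,0,13,0,9,-0.35],[0,0,0,20,0,13.5,-0.35],[0,0,0,26,0,18,-0.35],[0,0,0,33,0,22.5,-0.35]])

```text
clock: 5.18
position: [511.1, 135.2, 28.9]
ee_rot: [0.821, -0.49, 0.252, 0.151]
contact_force: [-0.6, 1.9, 0.7]
gripper_width: 27.6
grasp_force: 1.2
```

```bash
python3 -c "
from h import *
look('pics/a5.png')"
```

```text
5.17 [511.1 135.2  28.9] F [-0.6  1.9  0.7] w 27.6 [ 0.71  0.53 -0.83  1.09 -0.67 -1.24] [[0.39, -0.88, 0.26], [-0.73, -0.47, -0.5], [0.56, 0.0, -0.83]]
red [230  98  25  17 227] [241.89867841 105.70484581] z190: [677. 186. 190.]
red [217 144  19  14 212] [225.93396226 150.56603774] z190: [538. 109. 190.]
```

View pics/a5.png

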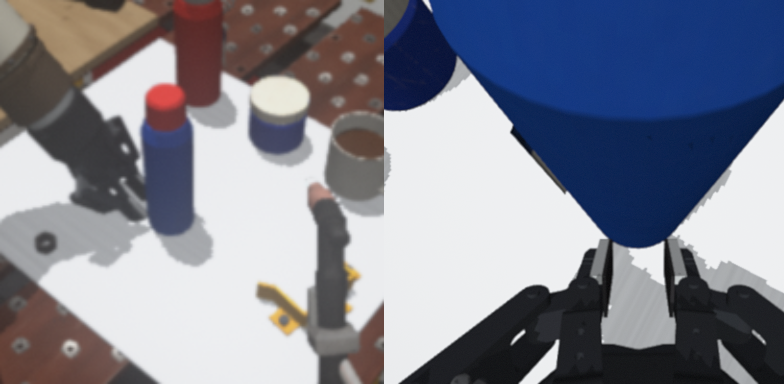

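The can is upright and still centred in the cradle (contact at 635,245 in the wrist view). I continue the push.

Call:
carry_out(motion=[[0,0,0,6,0,4,-0.35],[0,0,0,13,0,9,-0.35],[0,0,0,20,0,13.5,-0.35],[0,0,0,26,0,18,-0.35],[0,0,0,33,0,22.5,-0.35]])

```text
clock: 5.9
position: [529.9, 99.9, 28.8]
ee_rot: [0.821, -0.49, 0.252, 0.151]
contact_force: [-1.1, 3.4, 0.6]
gripper_width: 27.7
grasp_force: 1.2
```

Call:
carry_out(motion=[[0,0,0,6,0,4,-0.35],[0,0,0,13,0,9,-0.35],[0,0,0,20,0,13.5,-0.35],[0,0,0,26,0,18,-0.35],[0,0,0,31,0,21,-0.35]])

```text
clock: 6.52
position: [547.6, 66.9, 28.8]
ee_rot: [0.82, -0.49, 0.252, 0.152]
contact_force: [-0.5, 1.4, -1.1]
gripper_width: 27.9
grasp_force: 1.2
```

```bash
python3 - <<'E'
from h import *
look('pics/a6.png')
s=read_state();a=np.radians(-61.7);can=s["position"][:2]+41.8*np.array([np.cos(a),np.sin(a)]);print("can",can)
h=np.array([552,-83])
for yw in(-99,):
    x=np.array([np.cos(np.radians(yw)),np.sin(np.radians(yw))]);y=np.array([-x[1],x[0]])
    print("can in stall",(can-h)@x,(can-h)@y)
v=h-can;b=np.degrees(np.arctan2(v[1],v[0]));print("bearing",b,np.linalg.norm(v))
back=-25*np.array([np.cos(a),np.sin(a)])
print("backed");delta(*(s["position"][:2]+back),30,-61.7)
e=np.array([np.cos(np.radians(b)),np.sin(np.radians(b))]);delta(*(can-66*e),30,b)
E
```

```text
6.53 [547.6  66.9  28.8] F [-0.5  1.4 -1.1] w 27.9 [ 0.5   0.53 -0.85  1.29 -0.62 -1.24] [[0.39, -0.88, 0.26], [-0.73, -0.47, -0.5], [0.56, 0.0, -0.83]]
red [230  98  25  16 224] [241.94196429 105.54910714] z190: [678. 186. 190.]
red [255 150  20  14 231] [264.66666667 156.49350649] z190: [574.  39. 190.]
can [567.32130242  29.60089815]
can in stall -113.61137399041921 -2.481989503642751
bearing -97.74849760677807 113.63848191474179
backed
turn [ 0.003  0.003 -0.001] shift [-20.    0.1 -15. ]
turn [-0.351  0.002  0.519] shift [ -9.  -38.8  -7.6]
```

View pics/a6.png

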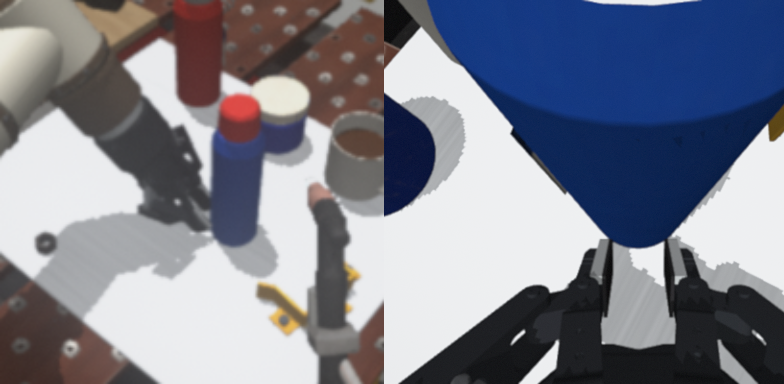

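The can is at about (567,30), on the stall axis, upright and still cradled. I back off 25 mm, then swing round behind it to face along the stall axis.

Call:
carry_out(motion=[[0,0,0,-10,0,-7,-0.35],[0,0,0,-20,0,-14,-0.35],[-0.12,0,0.17,-16,-13,-12,-0.35],[-0.23,0,0.34,-13,-26,-10,-0.35],[-0.35,0,0.52,-9,-39,-8,-0.35]])

```text
clock: 7.25
position: [575.3, 99.1, 30.0]
ee_rot: [-0.658, 0.693, -0.202, -0.213]
contact_force: [1.7, -0.3, -0.2]
gripper_width: 27.8
grasp_force: 0.0
```

```bash
python3 - <<'E'
from h import *
st();delta(576.2,95,29,-97.7)
w=get_image("wrist");sd=get_image("side")
np.save("pics/w7.npy",w,allow_pickle=True)
cv2.imwrite("pics/a7.png",w["color"])
E
```

```text
7.25 [575.3  99.1  30. ] F [ 1.7 -0.3 -0.2] w 27.8 [ 0.63  0.68 -0.41  0.56 -0.96 -1.12] [[-0.04, -1.0, -0.03], [-0.83, 0.05, -0.56], [0.56, 0.0, -0.83]]
turn [-0.046  0.003  0.069] shift [ 2.8 -1.1  3.1]
```

View pics/a7.png

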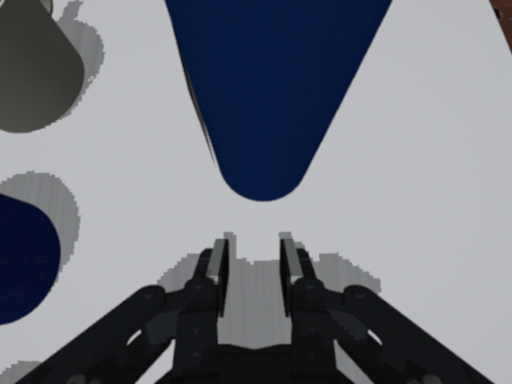

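The wrist view shows the can's base at (263,201), just right of the finger centre (258), with the jar and mug clear to the left. The yaw is still a few degrees short.

Call:
carry_out(motion=[[-0.046,0,0.07,3,-1,3,-0.35],[-0.046,0,0.07,3,-1,3,-0.35]])

```text
clock: 7.6
position: [576.4, 92.7, 29.1]
ee_rot: [-0.63, 0.719, -0.194, -0.221]
contact_force: [-0.8, -0.4, 0.1]
gripper_width: 27.7
grasp_force: 0.0
```

```bash
cat >> h.py <<'E'
def canpos():
    w=get_image("wrist");h=cv2.cvtColor(w["color"],cv2.COLOR_BGR2HSV)
    m=cv2.inRange(h,(105,150,40),(130,255,255));m[:,:120]=0;m[:,420:]=0
    ys,xs=np.where(m>0);b=ys.max();u=xs[ys>=b-2].mean();q=onz(w,u,b+.5,6);v=(q-w["position"])[:2];v/=np.linalg.norm(v)
    c=q[:2]+28.5*v;print("px",u,b,"can",c.round(1));return c
def stallside():
    d=get_image("side");h=cv2.cvtColor(d["color"],cv2.COLOR_BGR2HSV);m=cv2.inRange(h,(18,120,60),(34,255,255));m[:100]=0;m[200:]=0
    m[:,:240]=0;print("yellow px in side",(m>0).sum())
E
python3 - <<'E'
from h import *
st();c=canpos();stallside()
h=np.array([552,-83]);x=np.array([np.cos(np.radians(-99)),np.sin(np.radians(-99))]);y=np.array([-x[1],x[0]]);print((c-h)@x,(c-h)@y)
E
```

```text
7.6 [576.4  92.7  29.1] F [-0.8 -0.4  0.1] w 27.7 [ 0.61  0.69 -0.38  0.51 -1.   -1.14] [[-0.11, -0.99, -0.07], [-0.82, 0.13, -0.56], [0.56, -0.0, -0.83]]
px 257.47058823529414 209 can [564.7  31.3]
yellow px in side 149
-114.90222015607353 -5.3832858053485335
```

Call:
carry_out(motion=[[0,0,0,5,0,3.5,-0.35],[0,0,0,10,0,7,-0.35],[0,0,0,15,0,10,-0.35],[0,0,0,20,0,13.5,-0.35],[0,0,0,26,0,17.5,-0.35]])

```text
clock: 8.32
position: [573.1, 61.2, 29.8]
ee_rot: [-0.63, 0.719, -0.194, -0.22]
contact_force: [-0.3, 2.5, -0.1]
gripper_width: 28.1
grasp_force: 1.1
```

Call:
carry_out(motion=[[0,0,0,6,0,4,-0.35],[0,0,0,12,0,8,-0.35],[0,0,0,18,0,12,-0.35],[0,0,0,24,0,16,-0.35],[0,0,0,30,0,20.5,-0.35]])

```text
clock: 8.95
position: [568.0, 24.6, 29.7]
ee_rot: [-0.629, 0.719, -0.194, -0.221]
contact_force: [-0.3, 2.9, 0.3]
gripper_width: 27.6
grasp_force: 1.3
```

```bash
python3 - <<'E'
from h import *
st();c=canpos();stallside()
w=get_image("wrist");h=cv2.cvtColor(w["color"],cv2.COLOR_BGR2HSV);m=cv2.inRange(h,(15,110,50),(34,255,255))
k,l,s,c=cv2.connectedComponentsWithStats(m)
for i in range(1,k):
    if s[i,4]>20: print(s[i],c[i],onz(w,*c[i],20).round())
E
```

```text
8.95 [568.   24.6  29.7] F [-0.3  2.9  0.3] w 27.6 [ 0.52  0.65 -0.49  0.6  -0.92 -1.14] [[-0.11, -0.99, -0.07], [-0.82, 0.13, -0.56], [0.56, -0.0, -0.83]]
px 254.5 247 can [562.4 -14.4]
yellow px in side 113
```

Call:
carry_out(motion=[[0,0,0,6,0,4,-0.35],[0,0,0,12,0,8,-0.35],[0,0,0,18,0,12,-0.35],[0,0,0,24,0,16.5,-0.35],[0,0,0,30,0,20.5,-0.35]])

```text
clock: 9.72
position: [563.2, -11.4, 29.6]
ee_rot: [-0.629, 0.719, -0.194, -0.221]
contact_force: [1.3, 2.9, 0.6]
gripper_width: 27.8
grasp_force: 1.2
```

```bash
python3 - <<'E'
from h import *
st();canpos()
for n in("wrist","side","scene"):
    w=get_image(n);h=cv2.cvtColor(w["color"],cv2.COLOR_BGR2HSV);m=cv2.inRange(h,(15,100,40),(36,255,255))
    k,l,s,c=cv2.connectedComponentsWithStats(m)
    for i in range(1,k):
        p=onz(w,*c[i],20)
        if s[i,4]>8 and abs(p[0]-550)<90 and abs(p[1]+83)<90: print(n,s[i],p.round())
E
```

```text
9.72 [563.2 -11.4  29.6] F [1.3 2.9 0.6] w 27.8 [ 0.46  0.64 -0.54  0.66 -0.87 -1.14] [[-0.11, -0.99, -0.07], [-0.82, 0.13, -0.56], [0.56, -0.0, -0.83]]
px 254.25454545454545 247 can [558.  -50.5]
wrist [326 173  23  26 312] [509. -50.  20.]
wrist [159 176   5   7  21] [610. -68.  20.]
side [310 155  10  11  53] [497. -79.  20.]
scene [319 237   8  10  39] [ 592. -115.   20.]
scene [275 247  25  27 209] [506. -87.  20.]
```

The can is entering the mouth centred, and the lips seen by the wrist camera match the stall estimate. I continue more slowly.

Call:
carry_out(motion=[[0,0,0,3.5,0,2.4,-0.35],[0,0,0,7,0,4.8,-0.35],[0,0,0,10.5,0,7.1,-0.35],[0,0,0,14,0,9.5,-0.35],[0,0,0,17.5,0,11.9,-0.35]])

```text
clock: 10.55
position: [560.3, -32.2, 29.4]
ee_rot: [-0.629, 0.719, -0.194, -0.221]
contact_force: [-0.2, 1.9, -0.1]
gripper_width: 27.7
grasp_force: 1.0
```

Call:
carry_out(motion=[[0,0,0,1.7,0,1.1,-0.35],[0,0,0,3.3,0,2.2,-0.35],[0,0,0,5,0,3.4,-0.35],[0,0,0,6.6,0,4.5,-0.35]])

```text
clock: 11.05
position: [559.3, -39.9, 29.5]
ee_rot: [-0.629, 0.719, -0.194, -0.221]
contact_force: [0.4, 2.1, 0.9]
gripper_width: 27.7
grasp_force: 1.0
```

Call:
carry_out(motion=[[0,0,0,1,0,0.7,-0.35],[0,0,0,2,0,1.4,-0.35],[0,0,0,3,0,2,-0.35]])

```text
clock: 11.42
position: [558.8, -43.4, 29.5]
ee_rot: [-0.629, 0.719, -0.194, -0.221]
contact_force: [0.5, 2.3, 0.5]
gripper_width: 27.2
grasp_force: 1.0
```

Call:
carry_out(motion=[[0,0,0,0.8,0,0.6,-0.35],[0,0,0,1.7,0,1.1,-0.35],[0,0,0,1.7,0,1.1,-0.35]])

```text
clock: 11.8
position: [558.5, -45.6, 29.6]
ee_rot: [-0.629, 0.719, -0.194, -0.221]
contact_force: [0.1, 1.5, 0.4]
gripper_width: 27.7
grasp_force: 0.8
```

Call:
carry_out(motion=[[0,0,0,0.8,0,0.6,-0.35],[0,0,0,1.7,0,1.1,-0.35],[0,0,0,1.7,0,1.1,-0.35]])

```text
clock: 12.18
position: [558.5, -47.1, 29.6]
ee_rot: [-0.63, 0.719, -0.194, -0.22]
contact_force: [0.1, 3.5, -0.7]
gripper_width: 27.8
grasp_force: 1.7
```

Call:
carry_out(motion=[[0,0,0,0.8,0,0.6,-0.35],[0,0,0,1.2,0,0.8,-0.35],[0,0,0,1.2,0,0.8,-0.35]])

```text
clock: 12.55
position: [558.9, -47.6, 29.5]
ee_rot: [-0.63, 0.719, -0.194, -0.219]
contact_force: [-0.7, 7.8, 0.1]
gripper_width: 27.9
grasp_force: 3.6
```

```bash
python3 - <<'E'
from h import *
st();canpos()
E
```

```text
12.55 [558.9 -47.6  29.5] F [-0.7  7.8  0.1] w 27.9 [ 0.39  0.62 -0.59  0.72 -0.83 -1.14] [[-0.11, -0.99, -0.07], [-0.82, 0.13, -0.56], [0.56, -0.0, -0.83]]
px 255.5 247 can [552.1 -86.4]
```

The force rose to 8 N and motion stopped, so the can is against the back wall. I back away.

Call:
carry_out(motion=[[0,0,0,-4,0,-3,-0.35],[0,0,0,-15,0,-10,-0.35],[0,0,0,-35,0,-24,-0.35],[0,0,0,-60,0,-41,-0.35],[0,0,0,-90,0,-61,-0.35]])

```text
clock: 13.22
position: [572.1, 59.6, 29.5]
ee_rot: [-0.629, 0.719, -0.194, -0.222]
contact_force: [0.0, 0.3, 0.6]
gripper_width: 27.7
grasp_force: 0.0
```

Call:
carry_out(motion=[[0,0,0,-30,0,-30,-0.35],[0,0,0,-40,0,-60,-0.35],[0,0,0,-40,0,-100,-0.35],[0,0,0,-40,0,-150,-0.35],[0,0,0,-40,0,-150,-0.35]])

```text
clock: 13.85
position: [589.5, 178.8, 134.2]
ee_rot: [-0.63, 0.719, -0.195, -0.217]
contact_force: [0.2, -0.9, -0.2]
gripper_width: 27.9
grasp_force: 0.0
```

```bash
python3 - <<'E'
from h import *
st();canpos()
S=get_image("scene");D=get_image("side")
for n,im in(("S",S),("D",D)):
    h=cv2.cvtColor(im["color"],cv2.COLOR_BGR2HSV)
    for nm,lo,hi in(("yel",(15,100,40),(36,255,255)),("blue",(105,110,30),(130,255,255)),("red",(0,150,80),(8,255,255))):
        m=cv2.inRange(h,lo,hi);k,l,s,c=cv2.connectedComponentsWithStats(m)
        for i in range(1,k):
            p=onz(im,*c[i],30 if nm!="red" else 196)
            if s[i,4]>15 and 300<p[0]<800 and -250<p[1]<300: print(n,nm,s[i],c[i].round(1),p.round())
    o0=np.load(f"pics/{'scene' if n=='S' else 'side'}0.npy",allow_pickle=True).item()
    df=cv2.absdiff(im["color"],o0["color"]).max(2)>40
    for nm,P in dict(nut=(402,184,12),jar=(722,85,40),red=(725,225,100),mug=(725,-35,40)).items():
        u,v=map(int,proj(im,P));print(n,nm,u,v,"changed frac",df[v-10:v+10,u-10:u+10].mean().round(2))
print("cap px expected S",proj(S,(552,-85,206)),"D",proj(D,(552,-85,206)))
E
```

```text
13.85 [589.5 178.8 134.2] F [ 0.2 -0.9 -0.2] w 27.9 [ 0.72  0.63 -0.14  0.4  -1.29 -1.06] [[-0.11, -0.99, -0.07], [-0.82, 0.13, -0.55], [0.56, -0.01, -0.83]]
px 121.125 225 can [740.1 110.1]
S yel [319 238   8   9  37] [322.4 242.1] [ 585. -118.   30.]
S yel [275 248  25  17  71] [289.3 255.8] [512. -84.  30.]
S yel [281 260  16  14  95] [288.4 266.7] [489. -97.  30.]
S yel [332 297   5   9  22] [334.1 301.3] [ 484. -210.   30.]
S blue [296 199   6  15  36] [298.  206.6] [633. -21.  30.]
S red [231  98  24  14 193] [242.1 105.3] [672. 181. 196.]
S red [303 181  21  16 250] [313.2 188.6] [558. -84. 196.]
S nut 164 226 changed frac 0.03
S jar 284 162 changed frac 0.0
S red 242 121 changed frac 0.0
S mug 325 184 changed frac 0.26
D yel [273 142  11  12  90] [278. 148.] [592. -69.  30.]
D yel [304 145  16  20 193] [310.3 155.5] [508. -80.  30.]
D blue [284 108  26  54 947] [296.4 137.2] [ 573. -135.   30.]
D red [352 113  16   9  41] [359.  116.8] [398. -34. 196.]
D red [316 117   6   8  17] [318.1 120.7] [462.  20. 196.]
D red [370 118  14  10  44] [376.1 122.7] [362. -29. 196.]
D red [390 123  11  11  48] [394.9 128.3] [325. -27. 196.]
D nut 303 250 changed frac 0.0
D jar 199 161 changed frac 0.91
D red 154 174 changed frac 1.0
D mug 226 136 changed frac 0.7
cap px expected S (np.float64(312.4175714739415), np.float64(186.77759790474963)) D (np.float64(299.9563942427497), np.float64(84.20291298983884))
```

```bash
python3 -c "
from bench import *
print(job_done())"
```

```text
the job is handed in; nothing more can be done
None
```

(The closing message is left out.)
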